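# Clamp a flow cell in its bench manifold

### The arm

A 6-joint arm with a two-finger parallel gripper is mounted at the origin on a cart in front of the work surface, level with it; the furniture and walls round the work are solid. World frame = base frame: x ahead of the robot, y to its left, z up, the work surface at z = 0. Lengths are in m, angles in rad, forces in N, time in s.
With the tool pointing down it reaches from about 0.35 to 0.925 m from the base axis. Payload 6.4 kg.
Tool frame: the origin (TCP) lies midway between the tips of the shut fingers; the grasp point (between the pads) lies r.hold_point_z behind it (r.hold_point_z is the distance from the TCP to the grasp point, in m); z points along the fingers, y is the direction in which the jaws open and shut (so a half turn about z gives the same grasp; the last joint's range is limited). The gripper opens to 94 mm and grips with 3 to 60 N. Pads are 16 mm wide; open, the fingers measure 119 mm over their backs; the gripper's body (75 mm by 177 mm) begins 78 mm behind the grasp point.
Start: joints at [1.111, 0.245, 1.558, -0, 1.339, -0.174], TCP at [0.183, 0.624, 0.205] pointing down, gripper open.
Joint ranges: [-3.13, 3.13], [-1.02, 2.26], [0.13, 2.54], [-0.95, 4.09], [0.21, 2.88], [-2.74, 2.74]. Speed limits (rad/s): [2.57, 2.57, 3.14, 3.14, 3.14, 3.14].

### API

Orientations are given as a unit quaternion [w, x, y, z].
In Python, from station import r, viewer, order gives the robot as it stands.
- The arm moves only by the shell command python3 -m creep 'ROWS'. ROWS is JSON, a list of rows, each an object of numbers: "dx", "dy", "dz": the shift along the tool's x, y, z in cm; "wx", "wy", "wz": the turn, a rotation vector about the tool's x, y, z in rad; "hand": the closure in counts, from 0 (fully open) to 255 (shut). In form: [{"dx": .., "dy": .., "dz": .., "wx": .., "wy": .., "wz": .., "hand": ..}, ...]. A call has 1 to 8 rows; each row shifts and turns the commanded pose from where the row before left it, along the tool's axes as they then stand; what a row does not reach is not made up. A row lasts 1/10 s, in which the tool goes at most 50 mm and 8.59 degrees, less where a joint would pass 70% of its speed; a pose out of reach is approached as far as the arm can. A call with a gripper value outside its range is refused whole. The fingers move at their own pace and stop on an object; the grip force is fixed at half the most. Time passes only in rows, so rows that do not move let the fingers close. It gives the time, the measured TCP pose, the force and the opening at its end, in the units of the state.
- r.state(): the state, without advancing time (a new reading comes with each control period).
- viewer.camera(name): name is "scene" or "side" or "wrist"; returns the picture (384x512x3 uint8, blue, green, red); there is no depth.
- viewer.camera_info(name): a dict with "K" (3x3 intrinsics, pixels), "rvec" (rotation vector, rad) and "tvec" (3), from world to camera coordinates, as OpenCV has them. Camera axes: x right, y down, z forward; pixel columns grow to the right and rows downward; lengths in m; the calibration is good to about 2 mm. A picture is of the moment at which its call begins: read the wrist's pose just before it. camera_info takes no time and is no camera call; for the wrist camera it gives the pose at the moment of the call.
- order.sign_off(): hands the job in, once; it reports no verdict.
The state is a dict: "time": time; "joint_pos": joint angles; "qd": joint speeds; "effort": joint torques, N m; "tcp_pos": TCP position; "eef_rot": TCP orientation; "wrist_force": force on the tool from outside, world axes, zero at the start; "wrist_torque": the same for the moment, N m; "finger_gap": finger opening in m.
Only numpy, scipy, OpenCV 4.12 (cv2) and the standard library are available. Lean on these libraries where they do the work, as an engineer would, in place of code of your own. Each camera call takes 0.05 s, during which the arm holds its last target. There are 200 camera calls.

### The job

Get the flow cell ready for a run on its clamping station, by pushing alone with the fingertips or the outside of the fingers; the cell is never lifted out. Push the cell along its nest until its far end is fully home against the steel end stop, swing the clamp strap round over the cell until it comes up against its stop, and only then push the red cam lever over towards the strap's pivot and all the way down, so that its cam holds the cell pressed onto the sprung bed. Leave the vial, the tissue box and the marker beside the station where they are.

Things in the scene. Friction and masses are not known exactly. Their poses are not given: they have to be found in the camera images.
- station: clamping station fixed to the table: aluminium plate 104 (x) x 110 (y) mm, top at z = 14 mm, with a grey manifold block (the cell's nest) on its left (+y) half and a block with an upright stud at its right rear. Origin on the table under the plate's centre; x away from the robot at yaw 0. Stud axis at x = 33, y = -28 mm. In front of x = -22 mm the plate is bare but for 3.5 mm screw heads
- nest_home (a point): where the cell's origin lies when it is home: on the nest floor, 34 mm above the table, x = 8, y = 18 mm of the station, same axes. The nest is open towards -x; its floor ends 30 mm in -x from here, so the cell's near end overhangs it by 8 mm when home, 20 mm of free height below. Low side rails guide the cell (1 mm play each side, 4 mm high)
- end_stop (a point): middle of the near face of the steel end stop that the cell's far end must touch, 38 mm in +x from nest_home and 3 mm above the nest floor; the stop is 40 mm wide and stands 12 mm above the floor
- seal_bed (a joint): the rubber-faced, sprung floor of the nest on which the cell lies: 0 = up, metres it is pressed down (range 0 to 0.003). Springs hold it up with 4.5 N and 3 N per mm. The locked cam presses cell and bed down by about 1 mm
- flow_cell: loose white cartridge with a glass window, 26 x 76 x 8 mm, about 30 g; the end face that can be pushed is 6 mm high. Origin at the centre of its underside; its long axis is its own y axis, laid along the station's x axis. It starts flat in the nest, 7 to 15 mm short of home towards the station's -x, and slides under about 0.3 N
- strap_swing (a joint): turning of the clamp strap about the stud's upright axis, rad: 0 = points along the station's +y, square over the cell, against its stop; grows anticlockwise seen from above; at 1.57 it points along the station's -x, towards the robot. Range 0 to 1.85, starts at 1.15 to 1.75. It stays where it is left and turns under about 0.2 N m (3 to 5 N sideways at the nose)
- strap_nose (a point): middle of the cam axle in the strap's forked nose, 46 mm from the stud's axis, 53 mm above the table. The strap is a flat steel bar 16 mm wide, z = 49 to 58 mm; the fork is 23 mm wide, z = 47 to 60 mm, and ends 11.5 mm beyond the axle. The black cam disc between its cheeks passes 3 mm above the cell when the lever is up. Push the strap round here, on the fork's side
- cam_lever (a joint): cam lever, rad: 0 = open, upright, leaning 12 degrees outward past the strap's nose; grows as it is pushed over towards the stud and down; 1.78 = locked at its stop, grip level above the strap. It turns in the upright plane of the strap, about the axle at strap_nose, and swings round with the strap. Starts at 0 to 0.15; takes 0.2 to 0.3 N m (4 to 5 N at the grip); left past upright it may sink on slowly
- lever_grip (a point): point on the centre line of the lever's red round grip (13.6 mm diameter, 40 mm long): 55 mm from the axle along the grip and 17 mm off the axle square to it (on the outer side when open, above when locked). The grip ends 74 mm from the axle. Locked, this point is 70 mm above the table, 9 mm beyond the stud's axis
- vial_red: bystander: upright vial with a red cap, 13 mm diameter, 45 mm high, to the left of the station; origin at the centre of its underside
- lens_tissue: bystander: flat blue tissue box 50 x 83 x 14 mm, to the left of the station; origin at the centre of its underside
- marker_blue: bystander: white marker pen with a blue cap, 134 mm long, 13 mm high, lying to the right of the station; origin at the centre of its underside
There are look-alikes about, which are no part of the job. There is more than one size of the flow_cell; the job needs the smaller.

How it is judged:
By the outcome, as a careful person would: the job done as asked, in the order asked, and still so for the second after the job is handed in, with the robot touching nothing.
It also fails if it takes over 58 s, if anything falls off the work surface, if the arm or the gripper's body presses on something with over 40 N, if the wrist force passes 120 N, or if a joint passes its speed limit or range.

## Working session

There is one attempt and no reset: what is moved stays moved. The work goes in short steps, Python scripts to look and compute and a shell command to move; the robot and the scene stay as the last step left them, time stands still between calls to the robot, and variables do not carry over. Pictures are saved under pics/ and viewed, about 8 in all and at most 12, crops included, and the job is handed in when it is done.

```bash
mkdir -p pics; ls; python3 - <<'E'
from station import r,viewer
import cv2,numpy as np
s=r.state();print(s['time'],s['tcp_pos'],s['eef_rot'],s['finger_gap'],r.hold_point_z)
for n in ['scene','side']:
    cv2.imwrite(f'pics/{n}0.png',viewer.camera(n)); i=viewer.camera_info(n)
    R=cv2.Rodrigues(np.array(i['rvec']))[0];print(n,-R.T@np.array(i['tvec']).ravel(),R[2],i['K'])
E
```

```text
pics
0.0 [0.18299019 0.62311514 0.20438219] [-2.80295830e-04  1.42438989e-01  9.89803159e-01 -8.72736885e-04] 0.09399287828475636 0.0188
scene [-0.01910698 -0.09904594  0.52984847] [ 0.74135317  0.44363985 -0.50356644] [[383.57473009   0.         252.36429232]
 [  0.         383.57473009 189.38280712]
 [  0.           0.           1.        ]]
side [0.37865434 0.96918028 0.66217211] [ 0.26565342 -0.75477658 -0.59978377] [[410.97901872   0.         264.91829877]
 [  0.         410.97901872 186.3879883 ]
 [  0.           0.           1.        ]]
```

View pics/scene0.png

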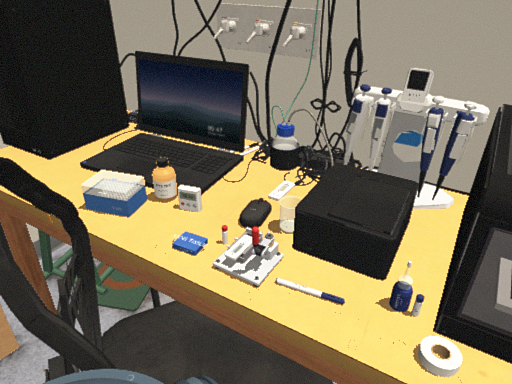

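View pics/side0.png

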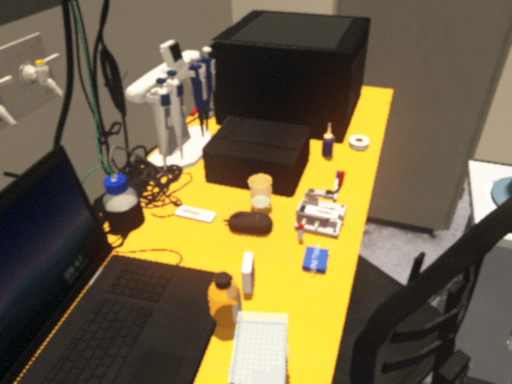

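The station sits at scene (250,255), with the lever's red grip at (256,236). The vial is at (225,235), the tissue box at (190,243) and the marker at (310,292). In the side view the station is at about (320,215).

```bash
cat > h.py <<'E'
from station import r,viewer
import cv2,numpy as np
def ray(n,p,info=None):
    i=info or viewer.camera_info(n);R=cv2.Rodrigues(np.array(i['rvec']))[0];c=-R.T@np.array(i['tvec']).ravel()
    return c,R.T@np.linalg.solve(np.array(i['K']),[p[0],p[1],1])
def onz(n,p,z,info=None):
    c,d=ray(n,p,info);return c+d*(z-c[2])/d[2]
def tri(o):
    A=0;b=0
    for n,p in o:
        c,d=ray(n,p);d=d/np.linalg.norm(d);M=np.eye(3)-np.outer(d,d);A=A+M;b=b+M@c
    return np.linalg.solve(A,b)
def proj(n,P,info=None):
    i=info or viewer.camera_info(n);return cv2.projectPoints(np.array(P,float).reshape(-1,3),np.array(i['rvec']),np.array(i['tvec']),np.array(i['K']),None)[0].reshape(-1,2)
E
python3 - <<'E'
from h import *
a=cv2.imread('pics/scene0.png')[215:295,160:350];b=cv2.imread('pics/side0.png')[160:280,270:370]
A=cv2.resize(a,None,fx=4,fy=4,interpolation=2);B=cv2.resize(b,None,fx=4,fy=4,interpolation=2)[:,:]
cv2.imwrite('pics/sc.png',A);
for p in [(250,255),(215,266),(253,281),(283,254)]:print(p,onz('scene',p,.014))
print(tri([('scene',(256,236)),('side',(340,180))]), onz('side',(320,225),.014))
i=viewer.camera_info('wrist');R=cv2.Rodrigues(np.array(i['rvec']))[0];c=-R.T@np.array(i['tvec']).ravel();print(c,R,i['K'][0])
E
```

```text
(250, 255) [0.50763182 0.22020661 0.014     ]
(215, 266) [0.44237917 0.26175963 0.014     ]
(253, 281) [0.44615922 0.17586594 0.014     ]
(283, 254) [0.54643014 0.16370588 0.014     ]
[0.47017318 0.18574594 0.09979261] [0.49542788 0.25787184 0.014     ]
[0.10558662 0.6448861  0.3841194 ] [[ 0.28227578  0.95933274 -0.00104075]
 [ 0.92350211 -0.27143886  0.2710439 ]
 [ 0.25973878 -0.07747026 -0.96256643]] [338.32215263   0.         249.43466483]
```

View pics/sc.png

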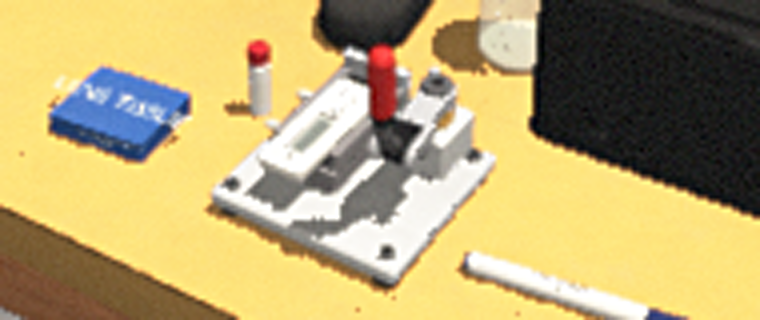

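The crop shows the plate's corners at about (213,190), (385,275) and (494,158). The strap is pointing roughly towards the robot with the lever upright, and the cell is in the nest on the left. I'll go above it for a close look.

```bash
python3 -m creep '[{"dx":-2.5,"dy":-1.95},{"dx":-2.5,"dy":-1.95},{"dx":-2.5,"dy":-1.95},{"dx":-2.5,"dy":-1.95},{"dx":-2.5,"dy":-1.95},{"dx":-2.5,"dy":-1.95},{"dx":-2.5,"dy":-1.95},{"dx":-2.5,"dy":-1.95}]'
python3 -m creep '[{"dx":-2.5,"dy":-1.95},{"dx":-2.5,"dy":-1.95},{"dx":-2.5,"dy":-1.95},{"dx":-2.5,"dy":-1.95},{"dx":-2.5,"dy":-1.95},{"dx":-2.5,"dy":-1.95},{"dx":-2.5,"dy":-1.95},{"dx":-2.2,"dy":-1.6}]'
python3 -m creep '[{"wz":-0.1},{"wz":-0.1},{"wz":-0.086},{},{}]'
python3 - <<'E'
from h import *
import pickle
s=r.state();i=viewer.camera_info('wrist');im=viewer.camera('wrist');pickle.dump((im,i,s),open('w1.pkl','wb'))
cv2.imwrite('pics/w1.png',cv2.resize(im,(800,600),interpolation=2));print(s['tcp_pos'],s['eef_rot'])
E
```

```text
[0.18300083 0.62315084 0.20446923] [-2.61976436e-04  1.42396617e-01  9.89809305e-01 -8.21527557e-04]invalid input at $[0]: expected keys dx, dy, dz, wx, wy, wz, hand
invalid input at $[0]: expected keys dx, dy, dz, wx, wy, wz, hand
invalid input at $[0]: expected keys dx, dy, dz, wx, wy, wz, hand
```

View pics/w1.png

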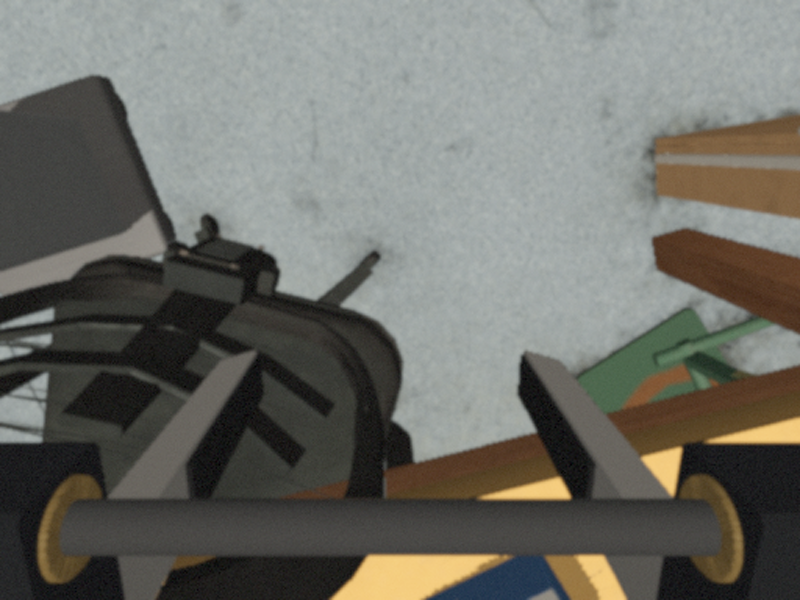

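The picture shows only the floor and the open fingers, because the rows were refused: every key is required. I'll resend them in full.

```bash
python3 -m creep '[{"dx":-2.5,"dy":-1.95,"dz":0,"wx":0,"wy":0,"wz":0,"hand":0},{"dx":-2.5,"dy":-1.95,"dz":0,"wx":0,"wy":0,"wz":0,"hand":0},{"dx":-2.5,"dy":-1.95,"dz":0,"wx":0,"wy":0,"wz":0,"hand":0},{"dx":-2.5,"dy":-1.95,"dz":0,"wx":0,"wy":0,"wz":0,"hand":0},{"dx":-2.5,"dy":-1.95,"dz":0,"wx":0,"wy":0,"wz":0,"hand":0},{"dx":-2.5,"dy":-1.95,"dz":0,"wx":0,"wy":0,"wz":0,"hand":0},{"dx":-2.5,"dy":-1.95,"dz":0,"wx":0,"wy":0,"wz":0,"hand":0},{"dx":-2.5,"dy":-1.95,"dz":0,"wx":0,"wy":0,"wz":0,"hand":0}]'
python3 -m creep '[{"dx":-2.5,"dy":-1.95,"dz":0,"wx":0,"wy":0,"wz":0,"hand":0},{"dx":-2.5,"dy":-1.95,"dz":0,"wx":0,"wy":0,"wz":0,"hand":0},{"dx":-2.5,"dy":-1.95,"dz":0,"wx":0,"wy":0,"wz":0,"hand":0},{"dx":-2.5,"dy":-1.95,"dz":0,"wx":0,"wy":0,"wz":0,"hand":0},{"dx":-2.5,"dy":-1.95,"dz":0,"wx":0,"wy":0,"wz":0,"hand":0},{"dx":-2.5,"dy":-1.95,"dz":0,"wx":0,"wy":0,"wz":0,"hand":0},{"dx":-2.5,"dy":-1.95,"dz":0,"wx":0,"wy":0,"wz":0,"hand":0},{"dx":-4,"dy":-1,"dz":0,"wx":0,"wy":0,"wz":0,"hand":0}]'
python3 -m creep '[{"dx":0,"dy":0,"dz":0,"wx":0,"wy":0,"wz":-0.1,"hand":0},{"dx":0,"dy":0,"dz":0,"wx":0,"wy":0,"wz":-0.1,"hand":0},{"dx":0,"dy":0,"dz":0,"wx":0,"wy":0,"wz":-0.086,"hand":0},{"dx":0,"dy":0,"dz":0,"wx":0,"wy":0,"wz":0,"hand":0},{"dx":0,"dy":0,"dz":0,"wx":0,"wy":0,"wz":0,"hand":0}]'
python3 - <<'E'
from h import *
import pickle
s=r.state();i=viewer.camera_info('wrist');im=viewer.camera('wrist');pickle.dump((im,i,s),open('w1.pkl','wb'))
cv2.imwrite('pics/w2.png',cv2.resize(im,(800,600),interpolation=2));print(s['tcp_pos'],s['eef_rot'])
E
```

```text
time: 0.95
tcp_pos: [0.3315, 0.4164, 0.2052]
eef_rot: [-0.0, 0.142, 0.99, -0.0]
wrist_force: [0.5, 0.6, -0.5]
finger_gap: 0.0943
time: 1.75
tcp_pos: [0.4958, 0.2153, 0.2052]
eef_rot: [-0.0, 0.142, 0.99, -0.0]
wrist_force: [1.1, 1.3, -0.4]
finger_gap: 0.0941
time: 2.25
tcp_pos: [0.496, 0.2164, 0.2052]
eef_rot: [-0.0, 0.001, 1.0, -0.0]
wrist_force: [0.7, -0.5, 0.7]
finger_gap: 0.0938
[0.49595331 0.21639748 0.20522388] [-2.10905932e-04  7.73748531e-04  9.99999677e-01 -5.57695567e-05]
```

View pics/w2.png

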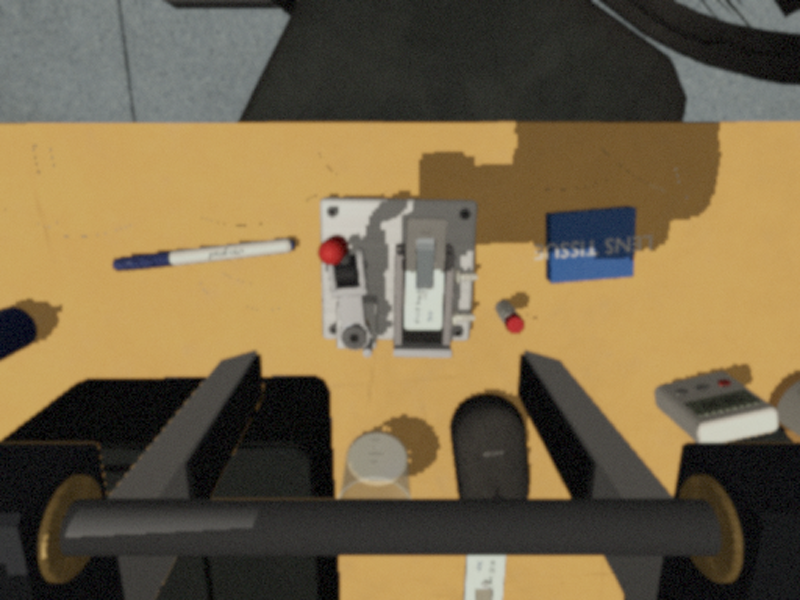

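The whole station is visible, at yaw about 0. The plate's corners are (321,200), (475,200) and (474,338), the stud is at (354,336) and the strap's nose at (346,272). The grip's end is at (332,250) and the cell's near end at (405–448,219). The vial is at (510,315).

```bash
python3 - <<'E'
from h import *
import pickle
im,i,s=pickle.load(open('w1.pkl','rb'))
q=lambda p:((p[0]+.5)*.64-.5,(p[1]+.5)*.64-.5)
for n,p,z in [('nearR',(321,200),.014),('nearL',(475.5,200),.014),('farL',(474,339),.014),('farR',(323,338),.014),('stud',(354,336),.062),('nose',(346,272),.058),('cellL',(405,218.5),.042),('cellR',(448,218.5),.042),('stopfar',(424,352),.046),('grip end',(332,250),.125),('vial',(514,324),.045)]:
    print(n,onz('wrist',q(p),z,i).round(4))
hsv=cv2.cvtColor(im,cv2.COLOR_BGR2HSV)
g=cv2.resize(im[110:235,195:310],None,fx=5,fy=5,interpolation=cv2.INTER_CUBIC);cv2.imwrite('pics/w2c.png',g)
E
```

```text
nearR [0.4483 0.1681 0.014 ]
nearL [0.4485 0.2751 0.014 ]
farL [0.5507 0.2782 0.014 ]
farR [0.5496 0.1658 0.014 ]
stud [0.5309 0.1924 0.062 ]
nose [0.4894 0.1879 0.058 ]
cellL [0.4577 0.2255 0.042 ]
cellR [0.4578 0.2533 0.042 ]
stopfar [0.5484 0.2389 0.046 ]
grip end [0.463  0.1869 0.125 ]
vial [0.5286 0.2996 0.045 ]
```

View pics/w2c.png

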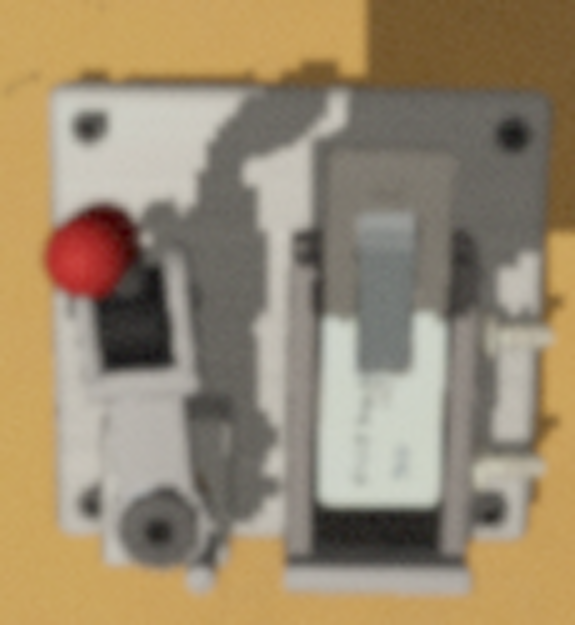

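Estimates: station centre (0.4993, 0.2216), yaw about 0, strap at about 1.68 rad, cell about 11.5 mm short. Next I shut the fingers, come in front of the cell, tilt back 25° so the body clears the lever, and descend.

```bash
python3 -m creep '[{"dx":2.2,"dy":0.77,"dz":0,"wx":0,"wy":0,"wz":0,"hand":255},{"dx":2.2,"dy":0.77,"dz":0,"wx":0,"wy":0,"wz":0,"hand":255},{"dx":2.2,"dy":0.77,"dz":0,"wx":0,"wy":0,"wz":0,"hand":255},{"dx":0,"dy":0,"dz":2.6,"wx":0,"wy":0,"wz":0,"hand":255},{"dx":0,"dy":0,"dz":2.6,"wx":0,"wy":0,"wz":0,"hand":255},{"dx":0,"dy":0,"dz":2.6,"wx":0,"wy":0,"wz":0,"hand":255},{"dx":0,"dy":0,"dz":2.6,"wx":0,"wy":0,"wz":0,"hand":255},{"dx":0,"dy":0,"dz":0,"wx":0,"wy":-0.109,"wz":0,"hand":255}]'
python3 -m creep '[{"dx":0,"dy":0,"dz":0,"wx":0,"wy":-0.109,"wz":0,"hand":255},{"dx":0,"dy":0,"dz":0,"wx":0,"wy":-0.109,"wz":0,"hand":255},{"dx":0,"dy":0,"dz":0,"wx":0,"wy":-0.109,"wz":0,"hand":255},{"dx":0,"dy":0,"dz":0,"wx":0,"wy":0,"wz":0,"hand":255},{"dx":0,"dy":0,"dz":0,"wx":0,"wy":0,"wz":0,"hand":255},{"dx":0,"dy":0,"dz":0,"wx":0,"wy":0,"wz":0,"hand":255},{"dx":0,"dy":0,"dz":0,"wx":0,"wy":0,"wz":0,"hand":255}]'
```

```text
time: 3.1
tcp_pos: [0.4293, 0.2385, 0.0972]
eef_rot: [0.052, 0.001, 0.999, -0.001]
wrist_force: [-1.1, -0.5, 0.0]
finger_gap: 0.0336
time: 3.8
tcp_pos: [0.4314, 0.2396, 0.1023]
eef_rot: [0.216, 0.0, 0.976, 0.0]
wrist_force: [0.2, 0.2, -0.1]
finger_gap: 0.0005
```

```bash
python3 -m creep '[{"dx":0.72,"dy":0,"dz":1.54,"wx":0,"wy":0,"wz":0,"hand":255},{"dx":0.72,"dy":0,"dz":1.54,"wx":0,"wy":0,"wz":0,"hand":255},{"dx":0.72,"dy":0,"dz":1.54,"wx":0,"wy":0,"wz":0,"hand":255},{"dx":0.72,"dy":0,"dz":1.54,"wx":0,"wy":0,"wz":0,"hand":255},{"dx":0,"dy":0,"dz":0,"wx":0,"wy":0,"wz":0,"hand":255},{"dx":0,"dy":0,"dz":0,"wx":0,"wy":0,"wz":0,"hand":255},{"dx":0,"dy":0,"dz":0,"wx":0,"wy":0,"wz":0,"hand":255}]'
python3 - <<'E'
from h import *
im=viewer.camera('scene')
cv2.imwrite('pics/s2.png',cv2.resize(im[180:300,170:330],None,fx=5,fy=5,interpolation=2))
E
```

```text
time: 4.5
tcp_pos: [0.4311, 0.2398, 0.0347]
eef_rot: [0.217, 0.0, 0.976, 0.0]
wrist_force: [0.1, -0.3, -0.2]
finger_gap: 0.0004
```

View pics/s2.png

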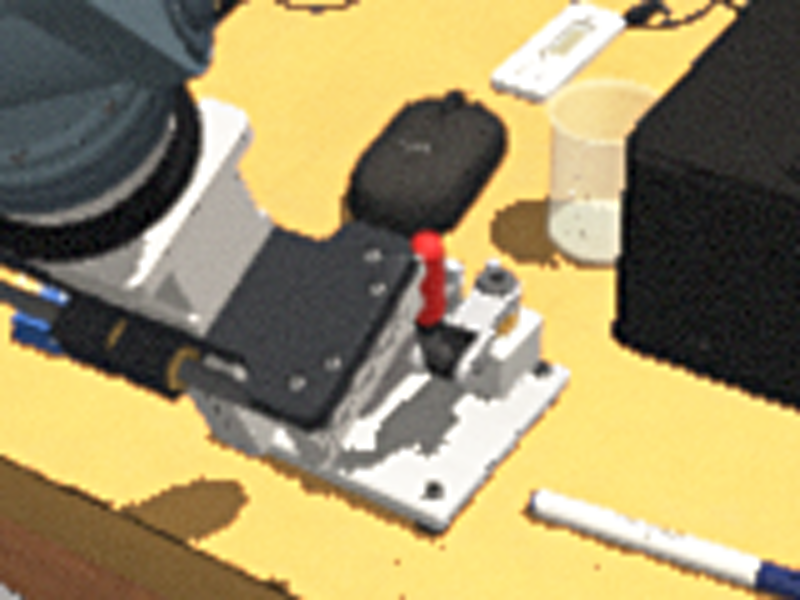

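The gripper body is behind and clear of the red lever at (430,280), and the station has not moved. Now I push the cell in small steps.

```bash
python3 -m creep '[{"dx":-0.36,"dy":0,"dz":0.17,"wx":0,"wy":0,"wz":0,"hand":255},{"dx":-0.36,"dy":0,"dz":0.17,"wx":0,"wy":0,"wz":0,"hand":255},{"dx":-0.36,"dy":0,"dz":0.17,"wx":0,"wy":0,"wz":0,"hand":255},{"dx":-0.36,"dy":0,"dz":0.17,"wx":0,"wy":0,"wz":0,"hand":255},{"dx":-0.36,"dy":0,"dz":0.17,"wx":0,"wy":0,"wz":0,"hand":255},{"dx":-0.18,"dy":0,"dz":0.085,"wx":0,"wy":0,"wz":0,"hand":255},{"dx":-0.18,"dy":0,"dz":0.085,"wx":0,"wy":0,"wz":0,"hand":255}]'
python3 -m creep '[{"dx":-0.18,"dy":0,"dz":0.085,"wx":0,"wy":0,"wz":0,"hand":255},{"dx":-0.18,"dy":0,"dz":0.085,"wx":0,"wy":0,"wz":0,"hand":255},{"dx":0,"dy":0,"dz":0,"wx":0,"wy":0,"wz":0,"hand":255}]'
```

```text
time: 5.25
tcp_pos: [0.4541, 0.2394, 0.0332]
eef_rot: [0.216, -0.0, 0.976, -0.0]
wrist_force: [-0.6, -0.4, 0.7]
finger_gap: 0.0004
time: 5.55
tcp_pos: [0.4581, 0.2395, 0.0334]
eef_rot: [0.216, -0.0, 0.976, 0.0]
wrist_force: [-0.0, 0.2, 0.3]
finger_gap: 0.0007
```

```bash
python3 -m creep '[{"dx":-0.09,"dy":0,"dz":0.042,"wx":0,"wy":0,"wz":0,"hand":255},{"dx":-0.09,"dy":0,"dz":0.042,"wx":0,"wy":0,"wz":0,"hand":255},{"dx":0,"dy":0,"dz":0,"wx":0,"wy":0,"wz":0,"hand":255}]'
```

```text
time: 5.85
tcp_pos: [0.46, 0.2395, 0.0334]
eef_rot: [0.216, -0.0, 0.976, 0.0]
wrist_force: [0.9, -0.1, -0.4]
finger_gap: 0.0002
```

```bash
for i in 1; do python3 -m creep '[{"dx":-0.09,"dy":0,"dz":0.042,"wx":0,"wy":0,"wz":0,"hand":255},{"dx":0,"dy":0,"dz":0,"wx":0,"wy":0,"wz":0,"hand":255}]'; python3 -m creep '[{"dx":-0.09,"dy":0,"dz":0.042,"wx":0,"wy":0,"wz":0,"hand":255},{"dx":0,"dy":0,"dz":0,"wx":0,"wy":0,"wz":0,"hand":255}]'; done | grep -E 'pos|force'
```

```text
tcp_pos: [0.461, 0.2395, 0.0334]
wrist_force: [-0.7, -0.3, 0.2]
tcp_pos: [0.462, 0.2395, 0.0334]
wrist_force: [-0.7, -0.1, 0.5]
```

```bash
python3 -m creep '[{"dx":-0.09,"dy":0,"dz":0.042,"wx":0,"wy":0,"wz":0,"hand":255},{"dx":0,"dy":0,"dz":0,"wx":0,"wy":0,"wz":0,"hand":255}]'| grep -E 'pos|force'
```

```text
tcp_pos: [0.463, 0.2395, 0.0333]
wrist_force: [0.4, -0.7, 0.1]
```

```bash
python3 -m creep '[{"dx":-0.09,"dy":0,"dz":0.042,"wx":0,"wy":0,"wz":0,"hand":255},{"dx":0,"dy":0,"dz":0,"wx":0,"wy":0,"wz":0,"hand":255}]'| grep -E 'pos|force'
```

```text
tcp_pos: [0.4636, 0.2395, 0.0332]
wrist_force: [-1.7, 0.3, 1.4]
```

```bash
python3 -m creep '[{"dx":-0.09,"dy":0,"dz":0.042,"wx":0,"wy":0,"wz":0,"hand":255},{"dx":0,"dy":0,"dz":0,"wx":0,"wy":0,"wz":0,"hand":255}]'| grep -E 'pos|force'
python3 - <<'E'
from h import *
im=viewer.camera('side')
cv2.imwrite('pics/d1.png',cv2.resize(im[150:250,265:385],None,fx=6,fy=6,interpolation=2))
E
```

```text
tcp_pos: [0.464, 0.2394, 0.0328]
wrist_force: [-5.6, 0.9, 4.0]
```

View pics/d1.png

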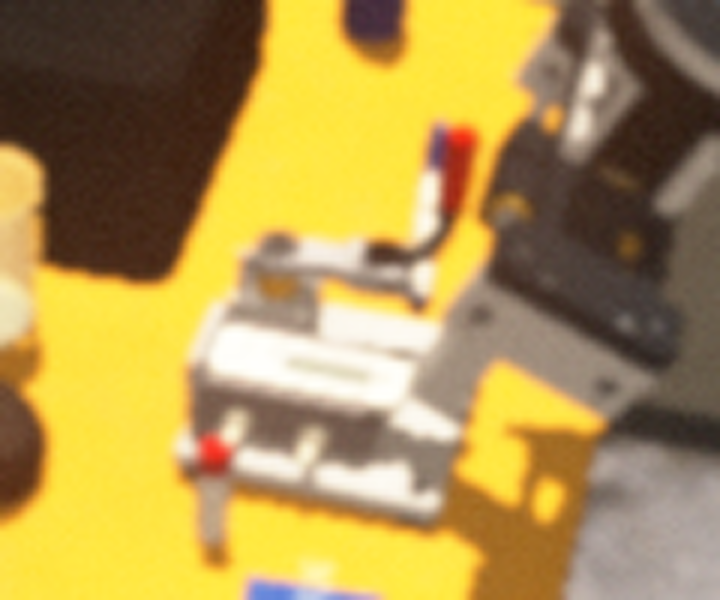

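The side view shows the cell up against the stop at the left of the nest, with about 5.6 N of reaction along x. Its position agrees with home to 2 mm. I'll retreat, come upright, and work out the strap arc.

```bash
python3 -m creep '[{"dx":0.9,"dy":0,"dz":-0.42,"wx":0,"wy":0,"wz":0,"hand":255},{"dx":1.8,"dy":0,"dz":-0.85,"wx":0,"wy":0,"wz":0,"hand":255},{"dx":-1.5,"dy":0,"dz":-3.2,"wx":0,"wy":0,"wz":0,"hand":255},{"dx":-1.5,"dy":0,"dz":-3.2,"wx":0,"wy":0,"wz":0,"hand":255},{"dx":-1.5,"dy":0,"dz":-3.2,"wx":0,"wy":0,"wz":0,"hand":255},{"dx":-1.0,"dy":0,"dz":-2.2,"wx":0,"wy":0,"wz":0,"hand":255}]'
python3 -m creep '[{"dx":0,"dy":0,"dz":0,"wx":0,"wy":0.146,"wz":0,"hand":255},{"dx":0,"dy":0,"dz":0,"wx":0,"wy":0.145,"wz":0,"hand":255},{"dx":0,"dy":0,"dz":0,"wx":0,"wy":0.145,"wz":0,"hand":255},{"dx":0,"dy":0,"dz":0,"wx":0,"wy":0,"wz":0,"hand":255},{"dx":0,"dy":0,"dz":0,"wx":0,"wy":0,"wz":0,"hand":255},{"dx":0,"dy":0,"dz":0,"wx":0,"wy":0,"wz":0,"hand":255}]'
python3 - <<'E'
from h import *
s=np.array([.5316,.193]);p=None
for t in np.r_[1.68,np.arange(1.55,-.01,-.155)]:
    c=s+.046*np.array([-np.sin(t),np.cos(t)])-.0115*np.array([np.cos(t),np.sin(t)])-[.008,.0125]
    print(round(t,3),c.round(4),None if p is None else ((c-p)*[-100,100]).round(2));p=c
print(onz('scene',(293,245),0))
b=onz('scene',(293,245),0)
for h in (.06,.09,.12,.15):print(h,proj('scene',[b[0],b[1],h]))
im=viewer.camera('wrist');cv2.imwrite('pics/w3.png',cv2.resize(im[:230],(800,360),interpolation=2))
E
```

```text
time: 7.5
tcp_pos: [0.4356, 0.2399, 0.1667]
eef_rot: [0.218, -0.0, 0.976, 0.001]
wrist_force: [0.4, -0.3, 0.5]
finger_gap: 0.0007
time: 8.1
tcp_pos: [0.4338, 0.2395, 0.163]
eef_rot: [0.0, -0.0, 1.0, -0.0]
wrist_force: [-0.1, -0.2, 0.2]
finger_gap: 0.0006
1.68 [0.4791 0.1641] None
1.55 [0.4774 0.17  ] [0.18 0.59]
1.395 [0.4763 0.1772] [0.11 0.73]
1.24 [0.4764 0.1846] [-0.01  0.73]
1.085 [0.4776 0.1918] [-0.12  0.72]
0.93 [0.4799 0.1988] [-0.23  0.7 ]
0.775 [0.4832 0.2053] [-0.33  0.65]
0.62 [0.4875 0.2113] [-0.43  0.59]
0.465 [0.4927 0.2165] [-0.52  0.52]
0.31 [0.4986 0.2208] [-0.59  0.43]
0.155 [0.5051 0.2242] [-0.65  0.34]
-0.0 [0.5121 0.2265] [-0.7   0.23]
[0.60059412 0.16612967 0.        ]
0.06 [[294.76373241 222.62945191]]
0.09 [[295.69564796 210.80937001]]
0.12 [[296.66350331 198.53344062]]
0.15 [[297.66941838 185.77477528]]
```

View pics/w3.png

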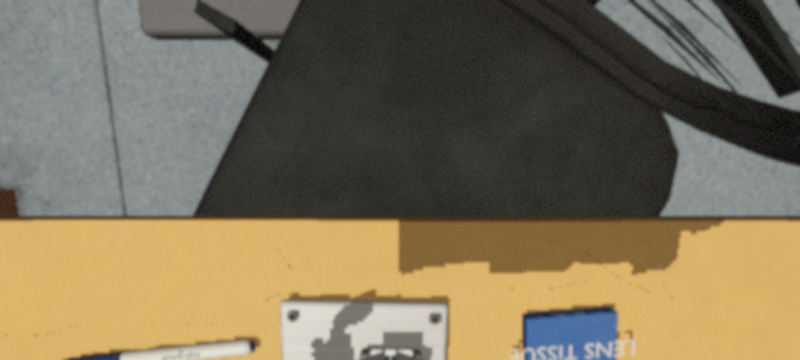

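That crop missed the nest, since the camera is too far back. The black box is about 0.10 m high and starts at x = 0.60, so it's clear. I'll move above the strap's right side and look from there.

```bash
python3 -m creep '[{"dx":-1.5,"dy":-3.0,"dz":0,"wx":0,"wy":0,"wz":0,"hand":255},{"dx":-1.5,"dy":-3.0,"dz":0,"wx":0,"wy":0,"wz":0,"hand":255},{"dx":-1.5,"dy":-3.0,"dz":0,"wx":0,"wy":0,"wz":0,"hand":255},{"dx":0,"dy":0,"dz":0,"wx":0,"wy":0,"wz":0,"hand":255},{"dx":0,"dy":0,"dz":0,"wx":0,"wy":0,"wz":0,"hand":255}]'
python3 - <<'E'
from h import *
import pickle
s=r.state();i=viewer.camera_info('wrist');im=viewer.camera('wrist');pickle.dump((im,i,s),open('w2.pkl','wb'))
cv2.imwrite('pics/w4.png',cv2.resize(im[90:290,200:400],None,fx=3,fy=3,interpolation=cv2.INTER_CUBIC));print(s['tcp_pos'])
print(proj('wrist',[[.4373+.032,.2396,.042],[.5453,.2396,.046],[.5316,.193,.062],[.479,.164,.05]],i))
E
```

```text
time: 8.65
tcp_pos: [0.4794, 0.1495, 0.1636]
eef_rot: [0.0, 0.0, 1.0, 0.0]
wrist_force: [0.5, 1.3, 0.2]
finger_gap: 0.0007
[0.47937402 0.14952891 0.16361774]
[[348.68541757 176.09085373]
 [343.64073713 253.90548772]
 [298.14660075 248.13783955]
 [266.25504274 188.74210262]]
```

View pics/w4.png

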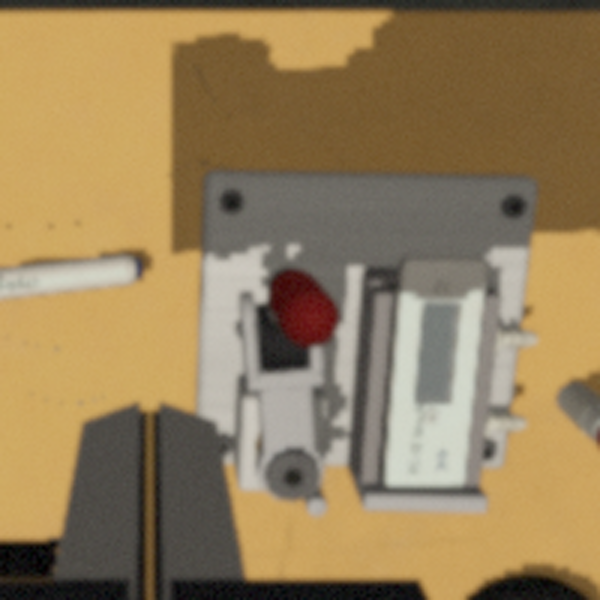

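The cell's far end at (430,487) now meets the stop at (430,492), so there is no dark gap left and it is home. The strap is still at about 1.68 rad. Next I descend beside the fork and sweep.

```bash
python3 -m creep '[{"dx":0,"dy":0,"dz":2.8,"wx":0,"wy":0,"wz":0,"hand":255},{"dx":0,"dy":0,"dz":2.8,"wx":0,"wy":0,"wz":0,"hand":255},{"dx":0,"dy":0,"dz":2.8,"wx":0,"wy":0,"wz":0,"hand":255},{"dx":0,"dy":0,"dz":2.8,"wx":0,"wy":0,"wz":0,"hand":255},{"dx":0,"dy":0.5,"dz":0,"wx":0,"wy":0,"wz":0,"hand":255},{"dx":0,"dy":0.5,"dz":0,"wx":0,"wy":0,"wz":0,"hand":255},{"dx":0,"dy":0.5,"dz":0,"wx":0,"wy":0,"wz":0,"hand":255},{"dx":0.09,"dy":0.3,"dz":0,"wx":0,"wy":0,"wz":0,"hand":255}]'
```

```text
time: 9.5
tcp_pos: [0.4807, 0.1681, 0.0535]
eef_rot: [0.002, -0.001, 1.0, -0.0]
wrist_force: [1.8, -4.3, 1.5]
finger_gap: 0.0007
```

```bash
python3 -m creep '[{"dx":0.09,"dy":0.3,"dz":0,"wx":0,"wy":0,"wz":0,"hand":255},{"dx":0.06,"dy":0.37,"dz":0,"wx":0,"wy":0,"wz":0,"hand":255},{"dx":0.05,"dy":0.36,"dz":0,"wx":0,"wy":0,"wz":0,"hand":255},{"dx":0,"dy":0.73,"dz":0,"wx":0,"wy":0,"wz":0,"hand":255}]'
```

```text
time: 9.9
tcp_pos: [0.4782, 0.1848, 0.053]
eef_rot: [0.001, 0.0, 1.0, -0.0]
wrist_force: [0.6, -5.0, 5.7]
finger_gap: 0.0003
```

```bash
python3 -m creep '[{"dx":-0.12,"dy":0.72,"dz":0,"wx":0,"wy":0,"wz":0,"hand":255},{"dx":-0.23,"dy":0.7,"dz":0,"wx":0,"wy":0,"wz":0,"hand":255},{"dx":-0.33,"dy":0.65,"dz":0,"wx":0,"wy":0,"wz":0,"hand":255},{"dx":-0.43,"dy":0.59,"dz":0,"wx":0,"wy":0,"wz":0,"hand":255},{"dx":-0.52,"dy":0.52,"dz":0,"wx":0,"wy":0,"wz":0,"hand":255}]'
```

```text
time: 10.4
tcp_pos: [0.4924, 0.2173, 0.0521]
eef_rot: [-0.002, -0.0, 1.0, -0.0]
wrist_force: [-5.2, -3.3, 7.6]
finger_gap: 0.0006
```

```bash
python3 -m creep '[{"dx":-0.59,"dy":0.43,"dz":0,"wx":0,"wy":0,"wz":0,"hand":255},{"dx":-0.32,"dy":0.17,"dz":0,"wx":0,"wy":0,"wz":0,"hand":255},{"dx":-0.33,"dy":0.17,"dz":0,"wx":0,"wy":0,"wz":0,"hand":255},{"dx":-0.25,"dy":0.08,"dz":0,"wx":0,"wy":0,"wz":0,"hand":255},{"dx":0,"dy":0,"dz":0,"wx":0,"wy":0,"wz":0,"hand":255}]'
```

```text
time: 10.9
tcp_pos: [0.5067, 0.2263, 0.0512]
eef_rot: [-0.002, 0.0, 1.0, 0.001]
wrist_force: [-4.9, 0.9, 3.5]
finger_gap: 0.0004
```

```bash
python3 -m creep '[{"dx":-0.2,"dy":0.05,"dz":0,"wx":0,"wy":0,"wz":0,"hand":255},{"dx":-0.2,"dy":0.0,"dz":0,"wx":0,"wy":0,"wz":0,"hand":255},{"dx":0,"dy":0,"dz":0,"wx":0,"wy":0,"wz":0,"hand":255}]'
```

```text
time: 11.2
tcp_pos: [0.5104, 0.2268, 0.0508]
eef_rot: [-0.002, 0.0, 1.0, 0.001]
wrist_force: [-4.9, 2.6, 2.0]
finger_gap: 0.0008
```

```bash
python3 -m creep '[{"dx":-0.1,"dy":0.0,"dz":0,"wx":0,"wy":0,"wz":0,"hand":255},{"dx":0,"dy":0,"dz":0,"wx":0,"wy":0,"wz":0,"hand":255}]'
```

```text
time: 11.4
tcp_pos: [0.5112, 0.2269, 0.0508]
eef_rot: [-0.002, 0.0, 1.0, 0.001]
wrist_force: [-4.8, 1.9, 1.9]
finger_gap: 0.0003
```

```bash
python3 -m creep '[{"dx":-0.1,"dy":0.0,"dz":0,"wx":0,"wy":0,"wz":0,"hand":255},{"dx":0,"dy":0,"dz":0,"wx":0,"wy":0,"wz":0,"hand":255}]'
```

```text
time: 11.6
tcp_pos: [0.512, 0.227, 0.0507]
eef_rot: [-0.002, 0.0, 1.0, 0.001]
wrist_force: [-5.5, 3.9, 2.7]
finger_gap: 0.0006
```

```bash
python3 -m creep '[{"dx":-0.1,"dy":0.0,"dz":0,"wx":0,"wy":0,"wz":0,"hand":255},{"dx":0,"dy":0,"dz":0,"wx":0,"wy":0,"wz":0,"hand":255}]'
```

```text
time: 11.8
tcp_pos: [0.5128, 0.2271, 0.0507]
eef_rot: [-0.003, 0.0, 1.0, 0.001]
wrist_force: [-5.9, 3.4, 2.5]
finger_gap: 0.0005
```

```bash
python3 -m creep '[{"dx":-0.1,"dy":0.0,"dz":0,"wx":0,"wy":0,"wz":0,"hand":255},{"dx":0,"dy":0,"dz":0,"wx":0,"wy":0,"wz":0,"hand":255}]'
```

```text
time: 12.0
tcp_pos: [0.5135, 0.2272, 0.0506]
eef_rot: [-0.003, 0.0, 1.0, 0.001]
wrist_force: [-7.0, 3.7, 2.4]
finger_gap: 0.0004
```

```bash
python3 -m creep '[{"dx":-0.1,"dy":0.0,"dz":0,"wx":0,"wy":0,"wz":0,"hand":255},{"dx":0,"dy":0,"dz":0,"wx":0,"wy":0,"wz":0,"hand":255}]'
```

```text
time: 12.2
tcp_pos: [0.5137, 0.2273, 0.0506]
eef_rot: [-0.004, 0.0, 1.0, 0.001]
wrist_force: [-9.6, 3.8, 5.2]
finger_gap: 0.0006
```

```bash
python3 -m creep '[{"dx":-0.15,"dy":0.0,"dz":0,"wx":0,"wy":0,"wz":0,"hand":255},{"dx":0,"dy":0,"dz":0,"wx":0,"wy":0,"wz":0,"hand":255}]'
python3 -m creep '[{"dx":0.5,"dy":0.0,"dz":0,"wx":0,"wy":0,"wz":0,"hand":255},{"dx":1,"dy":0.0,"dz":0,"wx":0,"wy":0,"wz":0,"hand":255},{"dx":1.5,"dy":0,"dz":-1,"wx":0,"wy":0,"wz":0,"hand":255},{"dx":0,"dy":0,"dz":-4,"wx":0,"wy":0,"wz":0,"hand":255},{"dx":0,"dy":0,"dz":-4,"wx":0,"wy":0,"wz":0,"hand":255},{"dx":0,"dy":0,"dz":-3,"wx":0,"wy":0,"wz":0,"hand":255},{"dx":0,"dy":0,"dz":0,"wx":0,"wy":0,"wz":0,"hand":255},{"dx":0,"dy":0,"dz":0,"wx":0,"wy":0,"wz":0,"hand":255}]'
python3 - <<'E'
from h import *
import pickle
s=r.state();i=viewer.camera_info('wrist');im=viewer.camera('wrist');pickle.dump((im,i,s),open('w3.pkl','wb'))
cv2.imwrite('pics/w5.png',cv2.resize(im[90:290,160:360],None,fx=3,fy=3,interpolation=cv2.INTER_CUBIC));print(s['tcp_pos'])
h=cv2.cvtColor(im,cv2.COLOR_BGR2HSV)
E
```

```text
time: 12.4
tcp_pos: [0.5138, 0.2273, 0.0506]
eef_rot: [-0.006, 0.0, 1.0, 0.001]
wrist_force: [-13.8, 3.7, 9.4]
finger_gap: 0.0009
time: 13.2
tcp_pos: [0.4888, 0.2259, 0.1717]
eef_rot: [0.001, 0.0, 1.0, 0.0]
wrist_force: [-0.4, 0.4, -0.0]
finger_gap: 0.0006
[0.48878989 0.22588348 0.17168696]
```

View pics/w5.png

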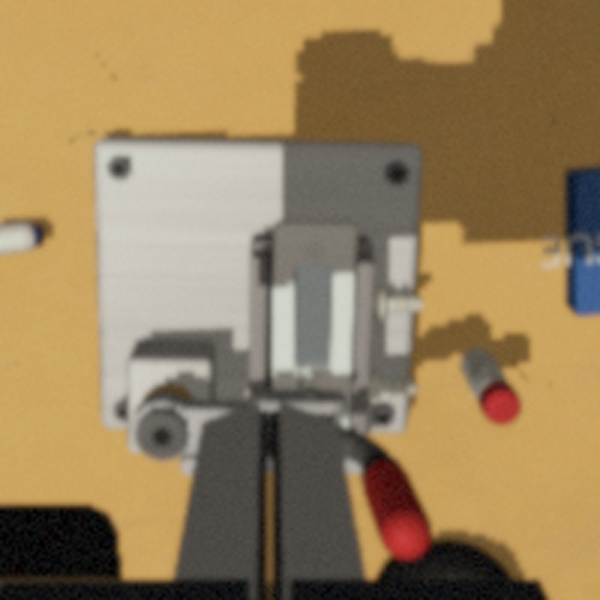

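The strap is square over the cell on its stop: the force rose to 14 N with no further motion. The lever at (380,480) leans outward, and the contact position puts its plane at x ≈ 0.533. The vial at (490,385) and the box are untouched. I'll position outside the lever and work out its arc.

```bash
python3 -m creep '[{"dx":-1.48,"dy":2.65,"dz":0,"wx":0,"wy":0,"wz":0,"hand":255},{"dx":-1.48,"dy":2.65,"dz":0,"wx":0,"wy":0,"wz":0,"hand":255},{"dx":-1.48,"dy":2.65,"dz":0,"wx":0,"wy":0,"wz":0,"hand":255},{"dx":0,"dy":0,"dz":3.7,"wx":0,"wy":0,"wz":0,"hand":255},{"dx":0,"dy":0,"dz":3.7,"wx":0,"wy":0,"wz":0,"hand":255},{"dx":0,"dy":0,"dz":0,"wx":0,"wy":0,"wz":0,"hand":255},{"dx":0,"dy":0,"dz":0,"wx":0,"wy":0,"wz":0,"hand":255}]'
python3 - <<'E'
import numpy as np
p=np.array([.305,.098])
for a in [12,6,0,-8,-16,-24,-32,-40,-48,-56,-64,-72,-80,-86,-90,-92]:
    t=np.radians(a);sc=52+18*min(1,max(0,-a/90));
    c=np.array([.2396,.053])+(sc*np.array([np.sin(t),np.cos(t)])+23.8*np.array([np.cos(t),-np.sin(t)]))/1e3+[.0125,0]
    print(a,c.round(4),((c-p)*[100,-100]).round(2));p=c
E
```

```text
time: 13.95
tcp_pos: [0.5319, 0.3049, 0.0959]
eef_rot: [-0.002, -0.0, 1.0, -0.001]
wrist_force: [0.5, -0.5, 1.7]
finger_gap: 0.0004
12 [0.2862 0.0989] [-1.88 -0.09]
6 [0.2812 0.1022] [-0.5  -0.33]
0 [0.2759 0.105 ] [-0.53 -0.28]
-8 [0.2682 0.1094] [-0.77 -0.44]
-16 [0.2598 0.1126] [-0.84 -0.32]
-24 [0.2507 0.1146] [-0.9  -0.19]
-32 [0.2413 0.1151] [-0.94 -0.06]
-40 [0.2318 0.1143] [-0.96  0.09]
-48 [0.2222 0.1119] [-0.95  0.24]
-56 [0.213  0.1081] [-0.92  0.38]
-64 [0.2043 0.1028] [-0.87  0.53]
-72 [0.1963 0.0962] [-0.8   0.66]
-80 [0.1893 0.0882] [-0.7   0.79]
-86 [0.1847 0.0816] [-0.45  0.67]
-90 [0.1821 0.0768] [-0.26  0.48]
-92 [0.1813 0.0743] [-0.08  0.25]
```

```bash
python3 -m creep '[{"dx":-0.1,"dy":-0.95,"dz":-0.15,"wx":0,"wy":0,"wz":0,"hand":255},{"dx":0,"dy":-0.95,"dz":-0.15,"wx":0,"wy":0,"wz":0,"hand":255},{"dx":0,"dy":-0.5,"dz":-0.33,"wx":0,"wy":0,"wz":0,"hand":255},{"dx":0,"dy":-0.53,"dz":-0.28,"wx":0,"wy":0,"wz":0,"hand":255},{"dx":0,"dy":-0.77,"dz":-0.44,"wx":0,"wy":0,"wz":0,"hand":255}]'
```

```text
time: 14.45
tcp_pos: [0.5342, 0.2685, 0.1117]
eef_rot: [0.0, -0.0, 1.0, 0.001]
wrist_force: [0.3, 1.8, -1.4]
finger_gap: 0.0006
```

```bash
python3 -m creep '[{"dx":0,"dy":-0.84,"dz":-0.32,"wx":0,"wy":0,"wz":0,"hand":255},{"dx":0,"dy":-0.9,"dz":-0.19,"wx":0,"wy":0,"wz":0,"hand":255},{"dx":0,"dy":-0.94,"dz":-0.06,"wx":0,"wy":0,"wz":0,"hand":255},{"dx":0,"dy":-0.96,"dz":0.09,"wx":0,"wy":0,"wz":0,"hand":255},{"dx":0,"dy":0,"dz":0,"wx":0,"wy":0,"wz":0,"hand":255}]'
```

```text
time: 14.95
tcp_pos: [0.5345, 0.2304, 0.1161]
eef_rot: [0.0, 0.0, 1.0, -0.001]
wrist_force: [0.2, -0.1, 0.6]
finger_gap: 0.0006
```

```bash
python3 - <<'E'
from h import *
a=viewer.camera('scene');b=viewer.camera('side')
A=cv2.resize(a[190:290,200:300],(400,400),interpolation=2);B=cv2.resize(b[150:250,280:380],(400,400),interpolation=2)
cv2.imwrite('pics/l1.png',np.hstack([A,B]))
E
```

```text
(no output)
```

View pics/l1.png

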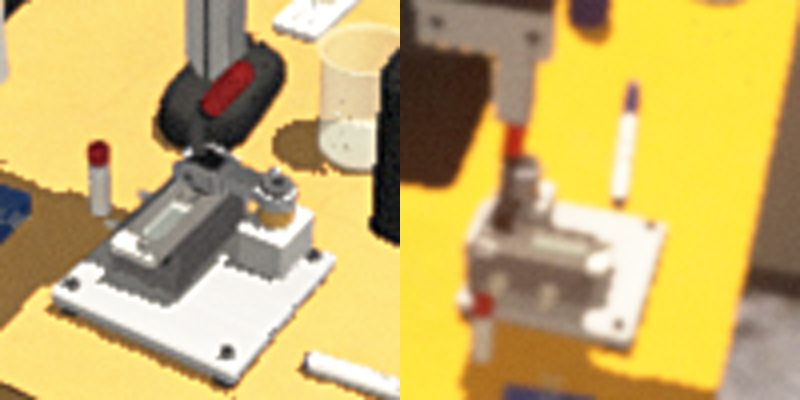

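The lever leans in by about 40° at (228,88) in the left half, with the finger above it, so the arc is working. I've now viewed 12 pictures, so the remaining checks are numeric.

```bash
python3 -m creep '[{"dx":0.1,"dy":-0.95,"dz":0.4,"wx":0,"wy":0,"wz":0,"hand":255},{"dx":0,"dy":-0.92,"dz":0.38,"wx":0,"wy":0,"wz":0,"hand":255},{"dx":0,"dy":-0.87,"dz":0.53,"wx":0,"wy":0,"wz":0,"hand":255},{"dx":0,"dy":-0.8,"dz":0.66,"wx":0,"wy":0,"wz":0,"hand":255},{"dx":0,"dy":0,"dz":0,"wx":0,"wy":0,"wz":0,"hand":255}]'
```

```text
time: 15.55
tcp_pos: [0.5332, 0.1953, 0.0953]
eef_rot: [-0.0, 0.0, 1.0, -0.001]
wrist_force: [-0.4, -0.2, 1.4]
finger_gap: 0.0003
```

```bash
python3 -m creep '[{"dx":0,"dy":-0.7,"dz":0.79,"wx":0,"wy":0,"wz":0,"hand":255},{"dx":0,"dy":-0.3,"dz":0.4,"wx":0,"wy":0,"wz":0,"hand":255},{"dx":0,"dy":0,"dz":0,"wx":0,"wy":0,"wz":0,"hand":255}]'
```

```text
time: 15.85
tcp_pos: [0.5328, 0.186, 0.0833]
eef_rot: [-0.001, -0.0, 1.0, -0.0]
wrist_force: [0.1, -0.7, 0.4]
finger_gap: 0.0004
```

```bash
python3 -m creep '[{"dx":0,"dy":-0.2,"dz":0.2,"wx":0,"wy":0,"wz":0,"hand":255},{"dx":0,"dy":-0.1,"dz":0.2,"wx":0,"wy":0,"wz":0,"hand":255},{"dx":0,"dy":0,"dz":0,"wx":0,"wy":0,"wz":0,"hand":255}]'
```

```text
time: 16.15
tcp_pos: [0.533, 0.1836, 0.08]
eef_rot: [-0.0, -0.0, 1.0, -0.0]
wrist_force: [-0.4, 0.7, 2.0]
finger_gap: 0.001
```

```bash
python3 -m creep '[{"dx":0,"dy":0,"dz":0.2,"wx":0,"wy":0,"wz":0,"hand":255},{"dx":0,"dy":0,"dz":0,"wx":0,"wy":0,"wz":0,"hand":255}]'
```

```text
time: 16.35
tcp_pos: [0.5331, 0.183, 0.0782]
eef_rot: [-0.0, -0.0, 1.0, -0.001]
wrist_force: [-1.2, -2.3, 4.0]
finger_gap: 0.0005
```

```bash
python3 -m creep '[{"dx":0,"dy":0,"dz":0.1,"wx":0,"wy":0,"wz":0,"hand":255},{"dx":0,"dy":0,"dz":0,"wx":0,"wy":0,"wz":0,"hand":255}]'
```

```text
time: 16.55
tcp_pos: [0.5332, 0.1828, 0.0774]
eef_rot: [-0.0, -0.0, 1.0, -0.001]
wrist_force: [-2.7, -2.2, 4.2]
finger_gap: 0.0007
```

```bash
python3 -m creep '[{"dx":0,"dy":0,"dz":0.1,"wx":0,"wy":0,"wz":0,"hand":255},{"dx":0,"dy":0,"dz":0,"wx":0,"wy":0,"wz":0,"hand":255}]'
```

```text
time: 16.75
tcp_pos: [0.5333, 0.1828, 0.0769]
eef_rot: [-0.0, -0.0, 1.0, -0.001]
wrist_force: [-2.6, -3.5, 7.8]
finger_gap: 0.0003
```

```bash
python3 -m creep '[{"dx":0,"dy":0,"dz":0.1,"wx":0,"wy":0,"wz":0,"hand":255},{"dx":0,"dy":0,"dz":0,"wx":0,"wy":0,"wz":0,"hand":255}]'
```

```text
time: 16.95
tcp_pos: [0.5335, 0.1828, 0.0766]
eef_rot: [-0.0, -0.0, 1.0, -0.001]
wrist_force: [-4.4, -4.0, 12.2]
finger_gap: 0.0002
```

```bash
python3 -m creep '[{"dx":0,"dy":0,"dz":0.1,"wx":0,"wy":0,"wz":0,"hand":255},{"dx":0,"dy":0,"dz":0,"wx":0,"wy":0,"wz":0,"hand":255}]'
```

```text
time: 17.15
tcp_pos: [0.5336, 0.1827, 0.0764]
eef_rot: [-0.0, -0.0, 1.0, -0.001]
wrist_force: [-6.6, -5.5, 17.4]
finger_gap: 0.0008
```

At z = 76.4 mm (predicted 76.8) the resistance rises steeply to 17 N, so the lever is at its stop. I'll lift off and check by masks.

```bash
python3 -m creep '[{"dx":0,"dy":0,"dz":-1,"wx":0,"wy":0,"wz":0,"hand":255},{"dx":0,"dy":0,"dz":-4,"wx":0,"wy":0,"wz":0,"hand":255},{"dx":0,"dy":0,"dz":-4,"wx":0,"wy":0,"wz":0,"hand":255},{"dx":3,"dy":2,"dz":-2,"wx":0,"wy":0,"wz":0,"hand":255},{"dx":3,"dy":2,"dz":0,"wx":0,"wy":0,"wz":0,"hand":255},{"dx":0,"dy":0,"dz":0,"wx":0,"wy":0,"wz":0,"hand":255},{"dx":0,"dy":0,"dz":0,"wx":0,"wy":0,"wz":0,"hand":255}]'
python3 - <<'E'
from h import *
import pickle
def reds(im):
    h=cv2.cvtColor(im,cv2.COLOR_BGR2HSV);m=(((h[...,0]<6)|(h[...,0]>172))&(h[...,1]>150)&(h[...,2]>60)).astype('u1')
    return [(c,*cv2.minAreaRect(c)) for c in cv2.findContours(m,0,1)[0] if cv2.contourArea(c)>6]
i=viewer.camera_info('wrist');w=viewer.camera('wrist')
for n,im in (('wrist',w),('scene',viewer.camera('scene')),('side',viewer.camera('side'))):
    for c,ce,sz,an in reds(im):
        x,y=ce
        if n=='wrist' or (200<x<360 and 150<y<280):
            P=cv2.boxPoints((ce,sz,an));e=[(P[0]+P[1])/2,(P[2]+P[3])/2,(P[1]+P[2])/2,(P[3]+P[0])/2]
            f=i if n=='wrist' else None
            print(n,np.round(ce),np.round(sz,1),'at z.07',onz(n,ce,.07,f).round(4),'at .045',onz(n,ce,.045,f).round(4))
            print('   expected locked grip ends', proj(n,[[.533,.2396-.034,.070],[.533,.2396-.074,.070]],f).round(0).tolist(),'box',np.round(P).tolist())
# bystanders: vial before/after in scene, blue tissue, marker pixel change outside station
a=cv2.imread('pics/scene0.png').astype(int);b=viewer.camera('scene').astype(int)
for nm,(y0,y1,x0,x1) in dict(vial=(222,247,218,232),tissue=(230,256,170,210),marker=(276,306,274,348)).items():
    print(nm,np.abs(a-b)[y0:y1,x0:x1].mean().round(1))
pickle.dump((w,i),open('w4.pkl','wb'))
E
```

```text
time: 17.85
tcp_pos: [0.4729, 0.2238, 0.1839]
eef_rot: [0.0, -0.001, 1.0, -0.0]
wrist_force: [-0.7, -0.3, 0.2]
finger_gap: 0.0005
wrist [464. 272.] [2. 5.] at z.07 [0.5559 0.4302 0.07  ] at .045 [0.5698 0.4479 0.045 ]
   expected locked grip ends [[231.0, 250.0], [189.0, 250.0]] box [[461.0, 271.0], [466.0, 271.0], [466.0, 273.0], [461.0, 273.0]]
wrist [206. 250.] [13. 34.] at z.07 [0.5322 0.182  0.07  ] at .045 [0.5442 0.1786 0.045 ]
   expected locked grip ends [[231.0, 250.0], [189.0, 250.0]] box [[189.0, 243.0], [223.0, 243.0], [223.0, 256.0], [189.0, 256.0]]
wrist [325. 235.] [11.3  9.2] at z.07 [0.5176 0.2937 0.07  ] at .045 [0.5283 0.2997 0.045 ]
   expected locked grip ends [[231.0, 250.0], [189.0, 250.0]] box [[318.0, 235.0], [324.0, 228.0], [332.0, 236.0], [326.0, 243.0]]
scene [272. 233.] [18.   6.6] at z.07 [0.5321 0.1835 0.07  ] at .045 [0.562  0.1989 0.045 ]
   expected locked grip ends [[263.0, 229.0], [280.0, 235.0]] box [[263.0, 233.0], [265.0, 226.0], [282.0, 233.0], [280.0, 239.0]]
scene [224. 228.] [5. 4.] at z.07 [0.4957 0.2753 0.07  ] at .045 [0.5237 0.2956 0.045 ]
   expected locked grip ends [[263.0, 229.0], [280.0, 235.0]] box [[222.0, 225.0], [226.0, 225.0], [226.0, 230.0], [222.0, 230.0]]
side [300. 225.] [4.1 5.6] at z.07 [0.525  0.3324 0.07  ] at .045 [0.5312 0.3055 0.045 ]
   expected locked grip ends [[311.0, 190.0], [314.0, 180.0]] box [[298.0, 227.0], [299.0, 222.0], [303.0, 223.0], [302.0, 228.0]]
side [312. 184.] [1.8 6.7] at z.07 [0.5343 0.1829 0.07  ] at .045 [0.5409 0.1497 0.045 ]
   expected locked grip ends [[311.0, 190.0], [314.0, 180.0]] box [[310.0, 187.0], [313.0, 181.0], [315.0, 182.0], [312.0, 188.0]]
vial 1.8
tissue 19.9
marker 1.4
```

The grip matches its locked position in all three views: level, strap square. The tissue patch difference is probably the arm's shadow, so I'll check that and the cell's near edge in the wrist image.

```bash
python3 - <<'E'
from h import *
import pickle
for f in ('w1.pkl','w2.pkl','w3.pkl','w4.pkl'):
    d=pickle.load(open(f,'rb'));im,i=d[0],d[1]
    h=cv2.cvtColor(im,cv2.COLOR_BGR2HSV);m=((h[...,0]>100)&(h[...,0]<125)&(h[...,1]>150)&(h[...,2]>40)).astype('u1')
    m=cv2.morphologyEx(m,cv2.MORPH_CLOSE,np.ones((9,9)))
    o=[cv2.minAreaRect(c) for c in cv2.findContours(m,0,1)[0] if cv2.contourArea(c)>600]
    print(f,'blue',[(onz('wrist',c[0],.014,i).round(3)[:2].tolist(),np.round(c[1]).tolist()) for c in o])
    # cell near edge: gradient along x on centreline strips, z=.042
    xs=np.arange(.445,.485,.0005);best=[]
    g=cv2.cvtColor(im,cv2.COLOR_BGR2GRAY).astype(np.float32)
    prof=0
    for y in np.arange(.2305,.2495,.001):
        p=proj('wrist',np.c_[xs,np.full(len(xs),y),np.full(len(xs),.042)],i).astype(np.float32)
        prof=prof+cv2.remap(g,p[:,0],p[:,1],1).ravel()/19
    print('  cell near edge profile',[int(v) for v in prof[::4]],'x from .445 step 2mm')
E
```

```text
w1.pkl blue [([0.472, 0.356], [52.0, 31.0])]
  cell near edge profile [89, 101, 106, 108, 105, 104, 103, 118, 121, 121, 119, 118, 121, 134, 137, 129, 126, 118, 117, 117] x from .445 step 2mm
w2.pkl blue []
  cell near edge profile [98, 105, 106, 106, 105, 104, 104, 104, 103, 105, 104, 103, 104, 122, 124, 123, 121, 126, 151, 171] x from .445 step 2mm
w3.pkl blue [([0.478, 0.357], [42.0, 60.0])]
  cell near edge profile [94, 104, 106, 106, 106, 104, 104, 103, 103, 104, 105, 102, 103, 121, 122, 121, 119, 119, 120, 119] x from .445 step 2mm
w4.pkl blue []
  cell near edge profile [106, 112, 114, 113, 113, 112, 112, 113, 114, 116, 121, 118, 141, 195, 211, 210, 206, 208, 205, 178] x from .445 step 2mm
```

```bash
python3 - <<'E'
from h import *
for im in (cv2.imread('pics/scene0.png'),viewer.camera('scene')):
    h=cv2.cvtColor(im,cv2.COLOR_BGR2HSV)[225:262,165:215];m=((h[...,0]>95)&(h[...,0]<130)&(h[...,1]>90)).astype('u1')
    M=cv2.moments(m,True);print('scene',M['m00'],M['m10']/max(1,M['m00']),M['m01']/max(1,M['m00']),h[...,2].mean())
for im in (cv2.imread('pics/side0.png'),viewer.camera('side')):
    h=cv2.cvtColor(im,cv2.COLOR_BGR2HSV)[240:280,295:335];m=((h[...,0]>95)&(h[...,0]<130)&(h[...,1]>90)).astype('u1')
    M=cv2.moments(m,True);print('side',M['m00'],M['m10']/max(1,M['m00']),M['m01']/max(1,M['m00']))
E
```

```text
scene 426.0 24.246478873239436 17.964788732394368 231.5454054054054
scene 425.0 24.265882352941176 17.894117647058824 199.1745945945946
side 310.0 20.70967741935484 18.6
side 298.0 19.80536912751678 18.58053691275168
```

The tissue box hasn't moved; the difference was shadow. Handing in.

```bash
python3 -c "
from station import order,r
order.sign_off();print(r.state()['time'])"
```

```text
the job is handed in; nothing more can be done
the job is handed in; nothing more can be done
```

The flow cell is home against the end stop, the strap is over it on its stop, and the cam lever is locked down. I did these in the order asked, by pushing only, and handed in at about 18 s; no verdict was reported.

**Last checks**
- **Cell:** its near edge moved from x ≈ 0.458 to 0.470 m and read the same after the strap and after the lever. It pushed back with 5.6 N at the stop.
- **Strap:** resistance rose to about 14 N with no further movement, and it looked square over the cell.
- **Lever:** pressing down ended at z = 76.4 mm, against 76.8 mm expected for locked, with resistance rising to 17 N. In all three camera views the red grip then lay within about 2 mm of its locked position.
- **Bystanders:** the vial and marker are unchanged in the scene camera. The tissue patch there differed at first, but only from the arm's shadow; the box's outline is where it was to under a pixel there and about a pixel in the side camera.

**What went wrong or was not checked**
- My first move command was refused because keys were missing, and nothing moved.
- I felt almost no resistance in the middle of the lever's swing; a picture showed it was following the finger.
- The tissue box could not be found in the last wrist picture, so I checked it from the scene and side cameras instead.
- I had no direct reading of how far the bed was pressed down. That rests on the lever being at its stop.
- I used all 12 picture views, so the final checks were by numbers only.

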